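# Hold the reading lens over the recipe card

### The job

The cook's hands are covered in dough and the print on the recipe card is too small to read. Open the lid of the recipe tin right back so that it stays open by itself, then take the reading lens out of its rest and hold it level and still over the card in the tin, centred on the window of the line guide and with the middle of the glass 60 mm above that window, the focal height marked on its handle. Keep the lens off the tin and the card, do not shift the line guide or the things standing round about, and finish while still holding the lens there: do not put it down or let go.

Things in the scene. Friction and masses are not known exactly. Their poses are not given: they have to be found in the camera images.
- tin: Sage-green metal recipe tin, fixed, 107 x 147 x 74 mm high when shut. Origin: centre of its underside; z up, -x its front (knob side), +x the hinge side, y along its length. Under the lid it is open: wall rim 70 mm up, outer faces 50 mm (x) and 70 mm (y) from the centre, 2 mm thick. It is full of filed cards; the recipe card in use (78 x 128 mm) lies flat on them, 62 mm above the worktop.
- tin_lid (a joint): Angle of the tin's lid (rad): 0 shut, 1.92 fully back at its stop, 20 degrees past upright. Hinge line: along the tin's y axis at x = +53.5 mm, z = 71 mm in the tin's frame. The lid is light (under 0.1 kg) and swings freely: short of upright (1.57) it falls shut, beyond it leans back and stays; opened right back it reads over 1.65.
- knob (a point): Centre of the wooden knob on the lid's front lip: x = -69.5, y = 0, z = 65 mm in the tin's frame when shut. A round bead 18 mm in diameter, 18 mm long along the tin's x, on a thin neck. Pinched from above by fingers closing along the tin's y, it pivots between them as the lid swings. It follows a circle of 123 mm radius round the hinge and points straight up when the lid is upright.
- window (a point): Centre of the window in the line guide, a flat dark steel strip 124 x 18 x 1.5 mm lying across the flat card along the tin's y, with a 52 x 11 mm opening in its middle that frames the line to be read. 63 mm above the worktop, at y = 0 and anywhere from x = -24 to +2 mm in the tin's frame. It slides along the tin's x if pushed. Axes as the tin's (z up).
- lens: Reading lens, about 0.12 kg, 197 mm long: round glass in a steel ring 80 mm across and 9 mm thick, straight black handle 20 mm wide (y), 15 mm thick (z), from x = -57 to -157 mm. Origin: middle of the glass; z: its axis, out of the side facing up in the rest. In the rest it slopes 0.35 rad, glass end high, z leaning back over the handle. Focal height marked on the handle: 60 mm.
- lens_centre (a point): The middle of the glass (the lens's origin).
- lens_handle (a point): Middle of the handle, x = -107 mm in the lens's frame, the place to grip: some 60 mm of handle are free between the two forks of the rest. 56 mm above the worktop while in the rest.
- rest: The lens's rest, fixed: dark wooden base 150 x 62 x 14 mm and two steel forks on posts, 83 mm apart along the slope, carrying the handle (cheeks no higher than the handle's middle; a stop behind the handle's end). Origin: on the worktop below the handle's middle; +x the way the handle rises to the glass. The lens lifts straight up out of it. Tin and rest: one left, one right, either way round.
- mug: Bystander: grey-white stoneware mug, 84 mm high, behind the work. Origin: centre of its underside.
- milk_jug: Bystander: small white stoneware jug, 78 mm high, behind the work. Origin: centre of its underside.
- coaster: Bystander: round wooden coaster, 94 mm across and 9 mm thick, lying between the tin and the rest. Origin: centre of its underside.
- spice_jar: Bystander: small corked spice jar, 43 mm across and 90 mm high, far to the right. Origin: centre of its underside.
There are look-alikes about, which are no part of the job. Leave any pink look-alike of the tin alone. There is more than one size of the lens; the one meant has the size given above.

How it is judged:
By the outcome, as a careful person would: the job done as asked, in the order asked, and still so for the second after the job is handed in, while the arm keeps its last pose, push and grip.
It also fails if it takes over 64 s, if anything falls off the work surface, if the arm or the gripper's body presses on something with over 40 N, if the wrist force passes 120 N, or if a joint passes its speed limit or range.

### The arm

A 7-joint arm with a two-finger parallel gripper is mounted at the origin on a cart in front of the work surface, level with it; the furniture and walls round the work are solid. World frame = base frame: x ahead of the robot, y to its left, z up, the work surface at z = 0. Lengths are in m, angles in rad, forces in N, time in s.
With the tool pointing down it reaches from about 0.425 to 0.8 m from the base axis. Payload 8.3 kg.
Tool frame: the origin (TCP) lies midway between the tips of the shut fingers; the grasp point (between the pads) lies 19 mm behind it; z points along the fingers, y is the line along which they close (so a half turn about z gives the same grasp; the last joint's range is limited). The gripper opens to 85 mm and grips with 20 to 120 N. Pads are 22 mm wide; open, the fingers measure 114 mm over their backs; the gripper's body (76 mm by 85 mm) begins 54 mm behind the grasp point. The pads swing forward as they close: fully open they stand 13 mm farther back than shut.
Start: joints at [-1.361, 0.383, 0.016, 1.37, -0.006, 1.388, -0.046], TCP at [0.168, 0.602, 0.231] pointing down, gripper open.
Joint ranges: [-2.95, 2.95], [-0.25, 2.06], [-1.52, 1.56], [0.18, 2.33], [-1.44, 4.58], [0.02, 2.06], [-3.01, 3.01]. Speed limits (rad/s): [2.39, 2.39, 3.01, 3.01, 3.14, 3.14, 3.14].

### API

Orientations are given as a unit quaternion [w, x, y, z].
In Python, from rig import * gives the robot as it stands.
- The arm moves only by the tool play_rows, never from a script. Its argument "rows" is a list of rows, each a list of 7 numbers: the turn, a rotation vector about the tool's x, y, z in units of 8 degrees (1.0 is 8 degrees), then the shift along the tool's x, y, z in units of 50 mm (1.0 is 50 mm), then the opening, from 0 (shut) to 1 (fully open). In form: [[ax, ay, az, dx, dy, dz, hand], ...]. A call has 1 to 20 rows; each row shifts and turns the commanded pose from where the row before left it, along the tool's axes as they then stand; what a row does not reach is not made up. A row lasts 1/10 s, in which the tool goes at most 50 mm and 8.59 degrees, less where a joint would pass 70% of its speed; a pose out of reach is approached as far as the arm can. A call is refused whole if a number of a shift passes 1 or a number of a turn 1, either way. A call with a gripper value outside its range is refused whole. The fingers move at their own pace and stop on an object; the grip force is fixed at half the most. Time passes only in rows, so rows that do not move let the fingers close. It gives the time, the measured TCP pose, the force, the opening and the grip force at its end, in the units of the state.
- get_state(): the state, without advancing time (a new reading comes with each control period).
- capture(name): name is "scene" or "top"; returns a dict with "color" (420x560x3 uint8, blue, green, red), "depth" (420x560 float32, m along the optical axis (not along the pixel's ray), 0 where there is no reading), "fx", "fy", "cx", "cy" (pixels), "dist_coeffs" ([k1, k2, p1, p2, k3] as OpenCV has them; the pictures are not rectified), "R" (3x3) and "t" (3): a world point X has camera coordinates R X + t. Camera axes: x right, y down, z forward; pixel columns grow to the right and rows downward; lengths in m; the calibration is good to about 2 mm. A picture is of the moment at which its call begins.
- hand_in(): hands the job in; it is judged then, once.
Trained networks look in a picture, given as the dict that the camera call returned (one of the last four; its "shot" number tells which), for a name from the list of things; names that differ only in an ending like _2 or _b are one class to them, and where a whole thing is asked for, a point or a joint stands for the part that bears it (a point fixed in the world has none). Each returns a list of dicts, best first, with "score" (0 to 1); they miss things now and then, are a little off and sometimes report something else, mostly with a low value. They report only what shows in the picture. A call takes as long as a camera call. They do not tell look-alikes from the thing itself.
- boxes_of(picture, name): "box" ([centre column, centre row, width, height] in pixels, round what is visible of it).
- spot_point(picture, name): "centre" ([column, row] in pixels: a listed point, or the origin of a listed thing).
The state is a dict: "clock": time; "qpos": joint angles; "joint_velocities": joint speeds; "tau": joint torques, N m; "tool_pos": TCP position; "tcp_rot": TCP orientation; "contact_force": force on the tool from outside, world axes, zero at the start; "wrist_torque": the same for the moment, N m; "gripper_width": opening from 0.0 (shut) to 1.0 (fully open); "finger_force": force on a finger pad.
Only numpy, scipy, OpenCV 4.12 (cv2) and the standard library are available. Lean on these libraries where they do the work, as an engineer would, in place of code of your own. Each camera call takes 0.05 s, during which the arm holds its last target. There are 200 camera calls.

## Working session

There is one attempt and no reset: what is moved stays moved. The work goes in short steps, Python scripts to look and compute and a tool call to move; the robot and the scene stay as the last step left them, time stands still between calls to the robot, and variables do not carry over. Pictures are saved under pics/ and viewed, at most 10 in all, crops included, and the job is handed in when it is done.

Besides the shell and the picture viewer there is one more tool, called after "Emit:" by a JSON object that holds its "method" and its "body", one argument or row to a line. play_rows: Moves the arm, as the interface text tells. Its arguments: {"type":"object","properties":{"rows":{"type":"array","items":{"type":"array","items":{"type":"number"}}}},"required":["rows"]}

```bash
ls; mkdir -p pics; cat > h.py <<'E'
from rig import *
import numpy as np, cv2
from scipy.spatial.transform import Rotation as Rn
def pix2w(p,uv,z=None,win=2):
    K=np.array([[p['fx'],0,p['cx']],[0,p['fy'],p['cy']],[0,0,1]])
    n=cv2.undistortPoints(np.array([[uv]],float),K,np.array(p['dist_coeffs'],float))[0,0]
    R=np.array(p['R']);t=np.array(p['t']);d=R.T@np.array([n[0],n[1],1]);c=-R.T@t
    if z is not None: return c+d*(z-c[2])/d[2]
    u,v=int(round(uv[0])),int(round(uv[1]))
    a=p['depth'][max(0,v-win):v+win+1,max(0,u-win):u+win+1];a=a[a>0]
    return c+d*np.median(a) if len(a) else None
def w2pix(p,X):
    K=np.array([[p['fx'],0,p['cx']],[0,p['fy'],p['cy']],[0,0,1]])
    return cv2.projectPoints(np.array([X],float),cv2.Rodrigues(np.array(p['R']))[0],np.array(p['t'],float),K,np.array(p['dist_coeffs'],float))[0][0,0]
E
python3 - <<'E'
from h import *
np.set_printoptions(precision=3,suppress=True)
for n in ["scene","top"]:
    p=capture(n); cv2.imwrite(f"pics/{n}0.png",p['color']); print(n,-np.array(p['R']).T@p['t'])
    for k in ["tin","tin_lid","knob","window","lens","lens_centre","lens_handle","rest","mug","milk_jug","coaster","spice_jar"]:
        try:
            print(k,[(np.round(r['centre']),round(r['score'],2),pix2w(p,r['centre'])) for r in spot_point(p,k)[:4]])
        except Exception as e: print(k,e)
    
s=get_state(); print(s)
E
```

```text
pics
scene [-0.301 -0.761  0.706]
tin [(array([227., 224.]), 0.63, array([0.468, 0.175, 0.03 ])), (array([201., 198.]), 0.59, array([0.532, 0.401, 0.036]))]
tin_lid it knows: coaster, knob, lens, lens_centre, lens_handle, milk_jug, mug, rest, spice_jar, tin, window
knob [(array([186., 188.]), 0.75, array([0.515, 0.471, 0.062]))]
window []
lens [(array([338., 232.]), 0.73, array([ 0.587, -0.204,  0.097])), (array([351., 294.]), 0.58, array([ 0.455, -0.345,  0.014])), (array([323., 224.]), 0.35, array([ 0.711, -0.06 ,  0.019]))]
lens_centre [(array([339., 236.]), 0.89, array([ 0.573, -0.216,  0.092])), (array([350., 298.]), 0.65, array([ 0.438, -0.351,  0.012]))]
lens_handle [(array([316., 255.]), 0.67, array([ 0.481, -0.202,  0.062])), (array([395., 328.]), 0.62, array([ 0.413, -0.5  ,  0.015]))]
rest [(array([318., 272.]), 0.79, array([ 0.473, -0.218,  0.014]))]
mug [(array([325., 222.]), 0.78, array([ 0.713, -0.065,  0.026]))]
milk_jug [(array([289., 217.]), 0.68, array([0.685, 0.076, 0.009]))]
coaster [(array([270., 249.]), 0.81, array([ 0.474, -0.023,  0.011])), (array([340., 231.
[... 1490 characters left out ...]
y([253., 172.]), 0.83, array([0.71 , 0.099, 0.009]))]
coaster [(array([287., 236.]), 0.68, array([ 0.486, -0.018,  0.009]))]
spice_jar [(array([405., 188.]), 0.53, array([ 0.648, -0.422,  0.028]))]
{'clock': 1.2, 'qpos': array([-1.361,  0.383,  0.016,  1.37 , -0.006,  1.388, -0.047]), 'joint_velocities': array([-0.   , -0.   ,  0.002,  0.001, -0.001, -0.002,  0.   ]), 'tau': array([  0.   , -62.733,   0.843, -37.209,   0.017,   0.003,  -0.   ]), 'tool_pos': array([0.168, 0.602, 0.231]), 'tcp_rot': array([-0.   ,  0.136,  0.991, -0.   ]), 'contact_force': array([-0.006, -0.176, -0.188]), 'wrist_torque': array([-0.011, -0.026, -0.01 ]), 'finger_force': 0.0, 'gripper_width': 0.9949352234396416}
```

View pictures.

View pics/scene0.png

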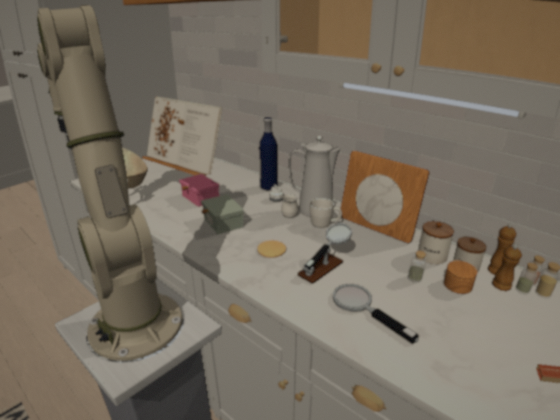

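View pics/top0.png

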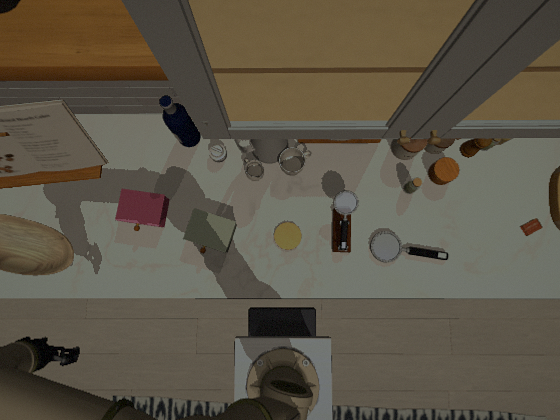

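```bash
cat >> h.py <<'E'
def cloud(p):
    v,u=np.mgrid[0:420,0:560]
    K=np.array([[p['fx'],0,p['cx']],[0,p['fy'],p['cy']],[0,0,1]])
    n=cv2.undistortPoints(np.stack([u.ravel(),v.ravel()],1).astype(float)[:,None],K,np.array(p['dist_coeffs'],float))[:,0]
    d=p['depth'].ravel()
    X=(np.c_[n*d[:,None],d]-p['t'])@np.array(p['R'])
    X[d<=0]=np.nan
    return X,p['color'].reshape(-1,3)
def rect(X):
    (c,s,a)=cv2.minAreaRect((X[:,:2]*1000).astype(np.float32)); return np.array(c),np.array(s),a
E
python3 - <<'E'
from h import *
np.set_printoptions(precision=3,suppress=True)
for cam in ["top","scene"]:
    p=capture(cam);X,C=cloud(p);C=C.astype(int)
    print(cam,'table z',np.nanmedian(X[(abs(X[:,0]-.45)<.05)&(abs(X[:,1]-.06)<.03)][:,2]))
    near=lambda x,y,r:np.hypot(X[:,0]-x,X[:,1]-y)<r
    m=near(.488,.215,.11)&(X[:,2]>.064)&(X[:,2]<.085); P=X[m]; print('tin',m.sum(),rect(P),np.median(P[:,2]))
    red=(C[:,2]>C[:,0]+25)
    k=near(.43,.25,.04)&red&(X[:,2]>.03); print('knob',k.sum(),np.median(X[k],0) if k.any() else 0, X[k].min(0) if k.any() else 0,X[k].max(0)if k.any() else 0)
    r=near(.483,-.2,.11)&red&(X[:,2]>.006)&(X[:,2]<.03); print('rest',r.sum(),rect(X[r]),np.median(X[r,2]))
    h=near(.483,-.2,.14)&(X[:,2]>.035)&(X[:,2]<.15); P=X[h]; print('lens',h.sum(),rect(P))
    hh=near(.483,-.2,.05)&(X[:,2]>.04)&(C.max(1)<70); P=X[hh]; m0=P.mean(0);U=np.linalg.svd(P-m0)[2]; print('handle',hh.sum(),m0,U[0],P.min(0),P.max(0))
    g=near(.59,-.21,.05)&(X[:,2]>.06); P=X[g]; m0=P.mean(0);U=np.linalg.svd(P-m0)[2];print('glass',g.sum(),m0,rect(P),U[2],P.min(0),P.max(0))
    c=near(.48,-.02,.07)&(X[:,2]>.005)&red; P=X[c]; print('coaster',c.sum(),P.mean(0),rect(P))
    u0,v0=w2pix(p,[.47,.0,.05]);u0,v0=int(u0),int(v0)
    s=4
    cv2.imwrite(f'pics/c_{cam}.png',cv2.resize(p['color'][max(0,v0-75):v0+70,max(0,u0-100):u0+100],None,fx=s,fy=s,interpolation=2))
E
```

```text
top table z 0.0004356269508899808
tin 1508 (array([489.087, 240.445]), array([148.097, 129.913]), 72.26480102539062) 0.07358848228546656
knob 26 [0.434 0.256 0.071] [0.428 0.25  0.065] [0.447 0.266 0.077]
rest 252 (array([ 504.164, -203.138]), array([ 58.975, 143.282]), 88.41091918945312) 0.01463514957869494
lens 706 (array([ 529.348, -211.577]), array([186.625,  76.844]), 7.342164993286133)
handle 173 [ 0.49  -0.201  0.064] [-0.937  0.062 -0.342] [ 0.438 -0.216  0.04 ] [ 0.532 -0.189  0.083]
glass 491 [ 0.586 -0.206  0.099] (array([ 583.093, -207.28 ]), array([83.508, 81.178]), 10.642128944396973) [ 0.942 -0.268 -0.203] [ 0.54  -0.244  0.079] [ 0.631 -0.166  0.577]
coaster 557 [ 0.487 -0.018  0.01 ] (array([486.328, -18.079]), array([88.68 , 92.317]), 89.83417510986328)
scene table z 0.0017480423015768238
tin 670 (array([488.763, 241.506]), array([154.584, 129.19 ]), 73.23440551757812) 0.07535648209752184
knob 17 [0.434 0.254 0.068] [0.428 0.248 0.05 ] [0.458 0.277 0.076]
rest 382 (array([ 500.232, -206.011]), array([ 58.18 , 144.753]), 87.58856201171875) 0.014488735653767678
lens 743 (array([ 529.927, -213.465]), array([189.472,  79.459]), 7.836522579193115)
handle 166 [ 0.49  -0.207  0.061] [-0.969  0.002 -0.247] [ 0.436 -0.215  0.04 ] [ 0.531 -0.196  0.08 ]
glass 452 [ 0.585 -0.207  0.106] (array([ 583.459, -208.636]), array([82.656, 84.067]), 9.456650733947754) [ 0.901 -0.41  -0.145] [ 0.541 -0.246  0.079] [ 0.63  -0.165  0.582]
coaster 389 [ 0.483 -0.021  0.01 ] (array([485.165, -17.967]), array([95.453, 92.82 ]), 36.30962371826172)
```

View pics/c_top.png

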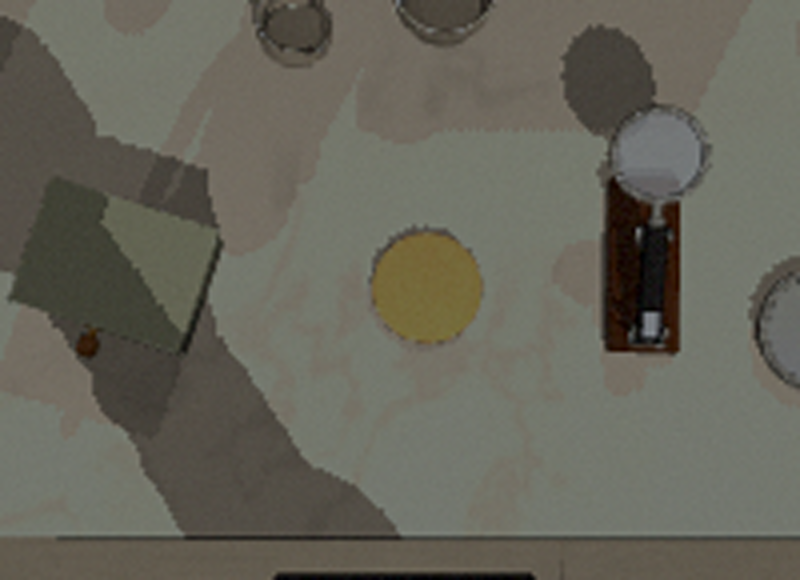

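View pics/c_scene.png

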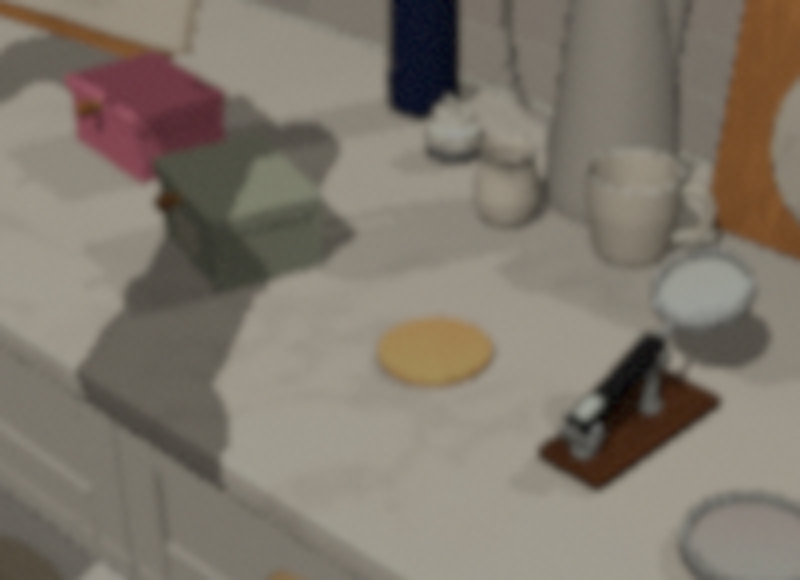

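The pictures show:
- The green tin is at about (211,230) in the top view, with its knob at (203,250) towards the robot.
- The right lens sits in its rest at (345,202), with the handle at (342,235).
- The flat larger lens at (385,247) and the pink tin are the look-alikes.
- The tin's yaw is about -17.4°.

Next I move above the knob.

Emit:
{"method": "play_rows", "body": {
  "rows": [
    [0,0,0.23,-0.2,-0.14,0,0.6],
    [0,0,0,-0.4,-0.28,0,0.6],
    [0,0,0,-0.4,-0.28,0,0.6],
    [0,0,0,-0.4,-0.28,0,0.6],
    [0,0,0,-0.4,-0.28,0,0.6],
    [0,0,0,-0.4,-0.28,0,0.6],
    [0,0,0,-0.4,-0.28,0,0.6],
    [0,0,0,-0.4,-0.28,0,0.6],
    [0,0,0,-0.4,-0.28,0,0.6],
    [0,0,0,-0.4,-0.28,0,0.6],
    [0,0,0,-0.4,-0.28,0,0.6],
    [0,0,0,-0.4,-0.28,0,0.6],
    [0,0,0,-0.4,-0.28,0,0.6],
    [0,0,0,-0.4,-0.28,0,0.6],
    [0,0,0,-0.4,-0.28,0,0.6],
    [0,0,0,-0.4,-0.28,0,0.6],
    [0,0,0,-0.4,-0.28,0,0.6],
    [0,0,0,-0.4,-0.28,0,0.6],
    [0,0,0,-0.1,-0.1,0,0.6],
    [0,0,0,0,0,0,0.6]
  ]
}}

```text
clock: 3.3
tool_pos: [0.4327, 0.2556, 0.2314]
tcp_rot: [-0.0, 0.154, 0.988, 0.0]
contact_force: [-0.7, 0.1, 0.1]
gripper_width: 0.599
finger_force: 0.0
```

Emit:
{"method": "play_rows", "body": {
  "rows": [
    [0,0,0,0,0,0.4,0.6],
    [0,0,0,0,0,0.4,0.6],
    [0,0,0,0,0,0.4,0.6],
    [0,0,0,0,0,0.4,0.6],
    [0,0,0,0,0,0.4,0.6],
    [0,0,0,0,0,0.4,0.6],
    [0,0,0,0,0,0.4,0.6],
    [0,0,0,0,0,0.4,0.6],
    [0,0,0,0,0,0.2,0.6],
    [0,0,0,0,0,0.14,0.6],
    [0,0,0,0,0,0,0],
    [0,0,0,0,0,0,0],
    [0,0,0,0,0,0,0],
    [0,0,0,0,0,0,0],
    [0,0,0,0,0,0,0],
    [0,0,0,0,0,0,0]
  ]
}}

```text
clock: 4.9
tool_pos: [0.4332, 0.2598, 0.056]
tcp_rot: [0.001, 0.151, 0.989, 0.002]
contact_force: [1.3, 7.1, -0.6]
gripper_width: 0.173
finger_force: 58.5
```

Emit:
{"method": "play_rows", "body": {
  "rows": [
    [0,0,0,0,0,0,0.4],
    [0,0,0,0,0.08,0,0.4],
    [0,0,0,0,0,0.08,0.4],
    [0,0,0,0,0,0,0.4],
    [0,0,0,0,0,0,0],
    [0,0,0,0,0,0,0],
    [0,0,0,0,0,0,0],
    [0,0,0,0,0,0,0],
    [0,0,0,0,0,0,0]
  ]
}}

```text
clock: 5.8
tool_pos: [0.4332, 0.2601, 0.0502]
tcp_rot: [-0.0, 0.152, 0.988, -0.001]
contact_force: [-2.5, -4.3, 4.3]
gripper_width: 0.172
finger_force: 58.5
```

Emit:
{"method": "play_rows", "body": {
  "rows": [
    [0,0,0,0,0,0,0.4],
    [0,0,0,0,0,-0.1,0.4],
    [0,0,0,0,0,0,0],
    [0,0,0,0,0,0,0],
    [0,0,0,0,0,0,0],
    [0,0,0,0,0,0,0],
    [0,0,0,-0.01,0,-0.21,0],
    [0,0,0,-0.01,0,-0.21,0],
    [0,0,0,-0.04,0,-0.21,0],
    [0,0,0,-0.05,0,-0.21,0],
    [0,0,0,-0.08,0,-0.2,0],
    [0,0,0,-0.08,0,-0.2,0],
    [0,0,0,-0.11,0,-0.18,0],
    [0,0,0,-0.12,0,-0.18,0],
    [0,0,0,0,0,0,0]
  ]
}}

```text
clock: 7.3
tool_pos: [0.4578, 0.2523, 0.1367]
tcp_rot: [-0.0, 0.153, 0.988, -0.0]
contact_force: [-3.5, -5.9, -1.8]
gripper_width: 0.17
finger_force: 58.9
```

Emit:
{"method": "play_rows", "body": {
  "rows": [
    [0,0,0,-0.14,-0.02,-0.16,0],
    [0,0,0,-0.15,-0.02,-0.16,0],
    [0,0,0,-0.17,0,-0.13,0],
    [0,0,0,-0.17,0,-0.13,0],
    [0,0,0,-0.19,0,-0.1,0],
    [0,0,0,-0.19,0,-0.1,0],
    [0,0,0,-0.2,0,-0.07,0],
    [0,0,0,-0.21,0,-0.06,0],
    [0,0,0,-0.21,0,-0.03,0],
    [0,0,0,-0.21,0,-0.03,0],
    [0,0,0,-0.21,0,0.01,0],
    [0,0,0,-0.21,0,0.01,0],
    [0,0,0,-0.13,0,0.02,0],
    [0,0,0,-0.12,0,0.02,0],
    [0,0,0,0,0,0,0],
    [0,0,0,0,0,0,0]
  ]
}}

```text
clock: 8.9
tool_pos: [0.5784, 0.2133, 0.1819]
tcp_rot: [0.002, 0.152, 0.988, 0.0]
contact_force: [0.2, -0.2, 6.3]
gripper_width: 0.166
finger_force: 60.4
```

Emit:
{"method": "play_rows", "body": {
  "rows": [
    [0,0,0,0,0,0,0.5],
    [0,0,0,0,0,0,0.5],
    [0,0,0,0,0,-0.2,0.5],
    [0,0,0,0,0,-0.4,0.5],
    [0,0,0,0,0,-0.5,0.5],
    [0,0,0,0,0,-0.5,0.5],
    [0,0,0,-0.03,-0.3,0,0.6],
    [0,0,0,-0.03,-0.5,0,0.6],
    [0,0,0,-0.03,-0.5,0,0.6],
    [0,0,0,-0.03,-0.5,0,0.6],
    [0,0,0,-0.03,-0.5,0,0.6],
    [0,0,0,-0.03,-0.5,0,0.6],
    [0,0,0,-0.03,-0.5,0,0.6],
    [0,0,0,-0.03,-0.5,0,0.6],
    [0,0,0,-0.03,-0.5,0,0.6],
    [0,0,0,-0.03,-0.5,0,0.6],
    [0,0,0,-0.03,-0.5,0,0.6],
    [0,0,0,-0.03,-0.5,0,0.6],
    [0,0,0,0,-0.3,0,0.6],
    [0,0,0,0,0,0,0.6]
  ]
}}

```text
clock: 10.9
tool_pos: [0.5012, -0.0851, 0.261]
tcp_rot: [0.0, 0.154, 0.988, -0.0]
contact_force: [-1.1, 0.4, 0.2]
gripper_width: 0.6
finger_force: 0.0
```

```bash
python3 - <<'E'
from h import *
np.set_printoptions(precision=3,suppress=True)
ims=[]
for cam in ["top","scene"]:
    p=capture(cam)
    print(cam,[(k,[(np.round(r['centre'],1),round(r['score'],2),pix2w(p,r['centre'],.063)) for r in spot_point(p,k)[:3]]) for k in ["window"]])
    X,C=cloud(p);C=C.astype(int)
    m=(np.hypot(X[:,0]-.5,X[:,1]-.238)<.11)
    def loc(P): 
        a=np.radians(-17.6);d=P[:,:2]-[.5,.238];return np.c_[d@[np.cos(a),np.sin(a)],d@[-np.sin(a),np.cos(a)],P[:,2]]
    L=loc(X)
    rim=m&(X[:,2]>.066)&(X[:,2]<.076)
    print('rim',rim.sum(),np.percentile(L[rim],[2,98],axis=0))
    card=m&(abs(X[:,2]-.063)<.004)&(abs(L[:,0])<45e-3)&(abs(L[:,1])<65e-3)
    dark=card&(C.max(1)<75); print('card',card.sum(),'dark',dark.sum(),rect(L[dark]) if dark.sum()>5 else 0, np.median(L[dark],0))
    lid=(X[:,2]>.1)&(X[:,2]<.2)&(abs(L[:,0]-.08)<.06)&(abs(L[:,1])<.09); Q=L[lid]
    print('lid',lid.sum(), np.polyfit(Q[:,2],Q[:,0],1) if lid.sum()>20 else 0, Q.max(0) if lid.any() else 0)
    u0,v0=map(int,w2pix(p,[.5,.22,.07]))
    ims.append(cv2.resize(p['color'][v0-40:v0+35,max(0,u0-50):u0+50],(800,600),interpolation=2))
    cv2.imwrite(f'pics/d_{cam}.png',ims[-1])
print(get_state()['qpos'],get_state()['clock'])
cv2.imwrite('pics/d.png',cv2.resize(np.vstack(ims),(500,600) if 0 else (400,600)))
cv2.imwrite('pics/d2.png',cv2.resize(np.hstack(ims),(800,300)))
E
```

```text
top [('window', [(array([210. , 229.7]), 0.67, array([0.501, 0.236, 0.063]))])]
rim 193 [[-0.049 -0.071  0.066]
 [ 0.056  0.069  0.075]]
card 770 dark 269 (array([13.912, -8.822]), array([132.902,  72.537]), 75.10628509521484) [ 0.008 -0.026  0.063]
lid 556 [0.246 0.042] [0.097 0.073 0.199]
scene [('window', [])]
rim 185 [[-0.052 -0.072  0.066]
 [ 0.056  0.072  0.075]]
card 314 dark 28 (array([12.59 , -6.226]), array([ 46.519, 118.47 ]), 2.7360544204711914) [ 0.003 -0.044  0.064]
lid 531 [0.29  0.034] [0.095 0.078 0.197]
[-0.388  0.119  0.537  1.655 -0.062  1.386  1.426] 11.1
```

View pics/d_top.png

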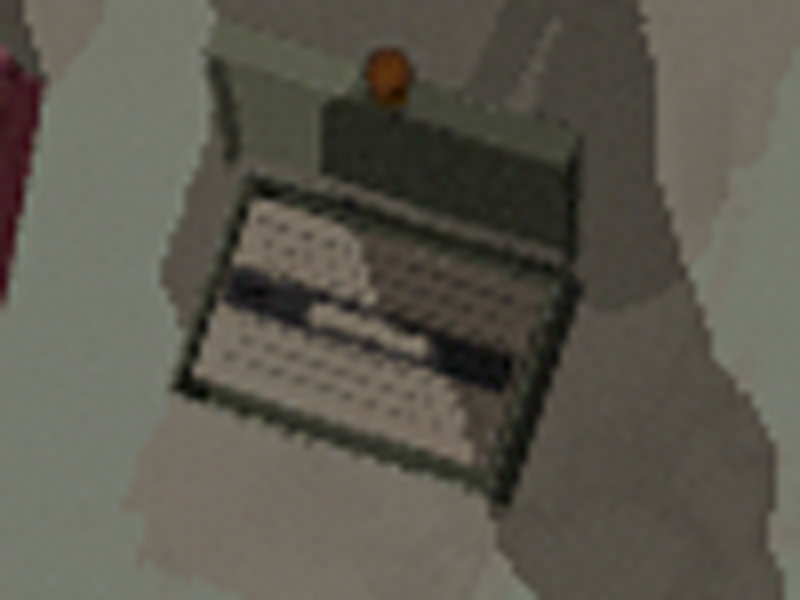

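The tin is open with the lid leaning back, and the guide's window is near crop pixel (370,331). Next I pin down the window and the strip angle by colour segmentation.

```bash
python3 - <<'E'
from h import *
np.set_printoptions(precision=4,suppress=True)
for cam in ["top","scene"]:
    p=capture(cam); hsv=cv2.cvtColor(p['color'],cv2.COLOR_BGR2HSV).astype(int); C=p['color'].astype(int)
    u0,v0=map(int,w2pix(p,[.5,.22,.07]))
    print(cam,(u0,v0),'my pixel',pix2w(p,[u0-50+370/8-.5,v0-40+331/8-.5],.063))
    m=(C[...,0]-C[...,2]>4)&(C.max(2)<75); m[:v0-25]=0;m[v0+25:]=0;m[:,:u0-35]=0;m[:,u0+30:]=0
    n,lab,st,ce=cv2.connectedComponentsWithStats(m.astype(np.uint8))
    ok=[i for i in range(1,n) if st[i,4]>8]; 
    v,u=np.where(np.isin(lab,ok)); W=np.array([pix2w(p,[a,b],.0637) for a,b in zip(u,v)])
    # strip within tin
    W=W[np.hypot(W[:,0]-.497,W[:,1]-.238)<.068]
    print(len(W),rect(W),W.mean(0)); c=W.mean(0);U=np.linalg.svd((W-c)[:,:2])[2][0]; print('az',np.degrees(np.arctan2(U[1],U[0])))
    # rim centre
    X,_=cloud(p); rim=(np.hypot(X[:,0]-.5,X[:,1]-.238)<.1)&(X[:,2]>.067)&(X[:,2]<.074)
    print('rim rect',rim.sum(),rect(X[rim]))
print(w2pix(p,[.497,.238,.063]))
E
```

```text
top (214, 229) my pixel [0.5003 0.2365 0.063 ]Traceback (most recent call last):
  File "<stdin>", line 12, in <module>
IndexError: too many indices for array: array is 1-dimensional, but 2 were indexed
```

Emit:
{"method": "play_rows", "body": {
  "rows": [
    [0,0,-0.97,0,0,0,0.6],
    [0,0,-0.97,0,0,0,0.6],
    [0,-0.84,0,0,0,0,0.6],
    [0,-0.84,0,0,0,0,0.6],
    [0,-0.83,0,0,0,0,0.6],
    [0,0,0,0.24,-0.34,0,0.6],
    [0,0,0,0.24,-0.34,0,0.6],
    [0,0,0,0.24,-0.34,0,0.6],
    [0,0,0,0.24,-0.34,0,0.6],
    [0,0,0,0.24,-0.34,0,0.6],
    [0,0,0,0.24,-0.34,0,0.6],
    [0,0,0,0.23,-0.34,0,0.6],
    [0,0,0,0,0,0.4,0.6],
    [0,0,0,0,0,0.4,0.6],
    [0,0,0,0,0,0.4,0.6],
    [0,0,0,0,0,0.4,0.6],
    [0,0,0,0,0,0.4,0.6],
    [0,0,0,0,0,0,0.6]
  ]
}}

```text
clock: 12.95
tool_pos: [0.4533, -0.1983, 0.1357]
tcp_rot: [0.172, 0.016, 0.985, -0.002]
contact_force: [0.1, 0.4, 0.2]
gripper_width: 0.601
finger_force: 0.0
```

```bash
cat >> h.py <<'E'
def delta(tgt,R2=None):
    s=get_state();q=s['tcp_rot'];R=Rn.from_quat([q[1],q[2],q[3],q[0]])
    print('pos',s['tool_pos'],'z',R.apply([0,0,1]),'y',R.apply([0,1,0]),'shift units',R.inv().apply(np.array(tgt)-s['tool_pos'])/.05)
E
python3 - <<'E'
from h import *
np.set_printoptions(precision=3,suppress=True)
delta([.4888,-.2037,.040]); print(get_state()['qpos'])
E
```

```text
pos [ 0.453 -0.198  0.136] z [ 0.339 -0.01  -0.941] y [0.032 0.999 0.001] shift units [-0.022 -0.087  2.042]
[-0.036 -0.059  0.475  2.151 -0.164  0.731  2.086]
```

Emit:
{"method": "play_rows", "body": {
  "rows": [
    [0,0,0,0,-0.09,0.2,0.6],
    [0,0,0,0,0,0.3,0.6],
    [0,0,0,-0.02,0,0.4,0.6],
    [0,0,0,0,0,0.4,0.6],
    [0,0,0,0,0,0.3,0.6],
    [0,0,0,0,0,0.25,0.6],
    [0,0,0,0,0,0.18,0.6],
    [0,0,0,0,0,0,0.6],
    [0,0,0,0,0,0,0.6]
  ]
}}

```text
clock: 13.85
tool_pos: [0.4898, -0.2056, 0.0438]
tcp_rot: [0.174, 0.017, 0.985, -0.003]
contact_force: [-0.1, -0.5, 0.3]
gripper_width: 0.599
finger_force: 0.0
```

```bash
python3 - <<'E'
from h import *
np.set_printoptions(precision=3,suppress=True)
delta([.4888,-.2037,.040]); print(get_state()['qpos'])
p=capture("scene"); u,v=map(int,w2pix(p,[.5,-.2,.07])); cv2.imwrite('pics/e.png',cv2.resize(p['color'][v-45:v+45,u-60:u+60],(800,600),interpolation=2))
E
```

```text
pos [ 0.49  -0.206  0.044] z [ 0.343 -0.012 -0.939] y [0.034 0.999 0.   ] shift units [0.046 0.038 0.065]
[ 0.002  0.191  0.463  2.166 -0.457  0.523  2.347]
```

View pics/e.png

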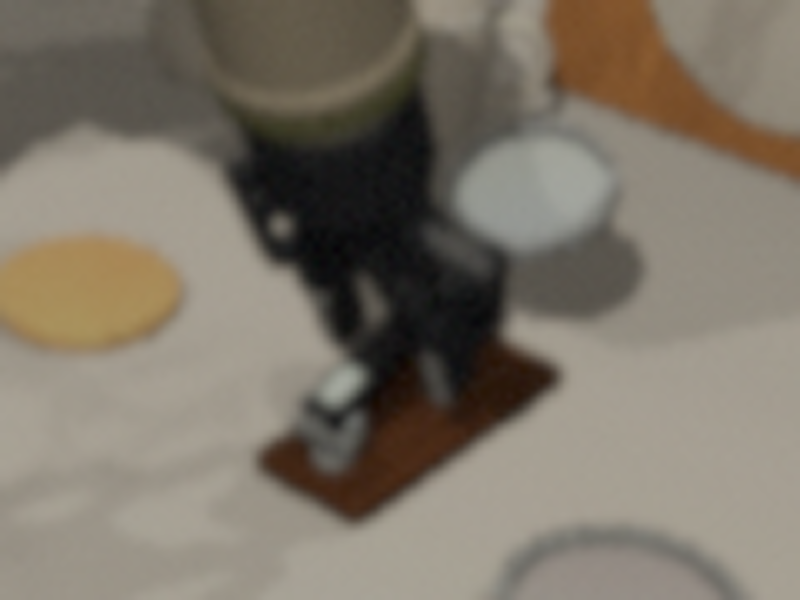

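The fingers stand either side of the handle, at about crop pixels (345,300) and (455,330). Closing now.

Emit:
{"method": "play_rows", "body": {
  "rows": [
    [0,0,0,0,0.04,0.05,0.6],
    [0,0,0,0,0,0,0],
    [0,0,0,0,0,0,0],
    [0,0,0,0,0,0,0],
    [0,0,0,0,0,0,0],
    [0,0,0,0,0,0,0],
    [0,0,0,0,0,0,0]
  ]
}}

```text
clock: 14.6
tool_pos: [0.4905, -0.2033, 0.0413]
tcp_rot: [0.174, 0.017, 0.985, -0.003]
contact_force: [-4.3, 2.7, 5.8]
gripper_width: 0.22
finger_force: 58.5
```

Emit:
{"method": "play_rows", "body": {
  "rows": [
    [0,0,0,-0.03,0,-0.09,0],
    [0,0,0,-0.07,0,-0.19,0],
    [0,0,0,-0.1,0,-0.28,0],
    [0,0,0,-0.14,0,-0.38,0],
    [0,0,0,-0.14,0,-0.38,0],
    [0,0,0,-0.14,0,-0.38,0],
    [0,0,0,-0.14,0,-0.38,0],
    [0,0,0,-0.14,0,-0.38,0],
    [0,0,0,-0.14,0,-0.38,0],
    [0,0,0,-0.11,0,-0.3,0],
    [0,0.3,0,-0.03,0,-0.08,0],
    [0,0.5,0,0,0,0,0],
    [0,0.5,0,0,0,0,0],
    [0,0.5,0,0,0,0,0],
    [0,0.5,0,0,0,0,0],
    [0,0.2,0,0,0,0,0],
    [0,0,0,0,0,0,0]
  ]
}}

```text
clock: 16.3
tool_pos: [0.4911, -0.2036, 0.212]
tcp_rot: [-0.0, 0.017, 1.0, -0.001]
contact_force: [-0.2, -0.1, -0.9]
gripper_width: 0.221
finger_force: 58.8
```

```bash
python3 - <<'E'
from h import *
np.set_printoptions(precision=3,suppress=True)
delta([.478,.03,.21]); s=get_state();print(s['qpos'],s['joint_velocities'])
E
```

```text
pos [ 0.491 -0.204  0.212] z [-0.    -0.001 -1.   ] y [ 0.033  0.999 -0.001] shift units [0.417 4.661 0.035]
[-0.096  0.201  0.498  1.677 -0.098  1.289  1.959] [ 0.006 -0.037  0.01   0.035 -0.    -0.034  0.003]
```

Emit:
{"method": "play_rows", "body": {
  "rows": [
    [0,0,0,0.02,0.2,0,0],
    [0,0,0,0.03,0.35,0,0],
    [0,0,0,0.04,0.45,0,0],
    [0,0,0,0.04,0.45,0,0],
    [0,0,0,0.04,0.45,0,0],
    [0,0,0,0.04,0.45,0,0],
    [0,0,0,0.04,0.45,0,0],
    [0,0,0,0.04,0.45,0,0],
    [0,0,0,0.04,0.45,0,0],
    [0,0,0,0.04,0.45,0,0],
    [0,0,0,0.03,0.35,0,0],
    [0,0,0,0.01,0.16,0,0],
    [0,0,-0.4,0,0,0,0],
    [0,0,-0.7,0,0,0,0],
    [0,0,-0.8,0,0,0,0],
    [0,0,-0.8,0,0,0,0],
    [0,0,-0.8,0,0,0,0],
    [0,0,-0.8,0,0,0,0],
    [0,0,-0.8,0,0,0,0],
    [0,0,-0.8,0,0,0,0]
  ]
}}

```text
clock: 18.3
tool_pos: [0.4777, 0.0293, 0.2125]
tcp_rot: [0.001, -0.386, 0.922, -0.0]
contact_force: [-0.1, -0.1, -0.9]
gripper_width: 0.219
finger_force: 58.9
```

Emit:
{"method": "play_rows", "body": {
  "rows": [
    [0,0,-0.8,0,0,0,0],
    [0,0,-0.8,0,0,0,0],
    [0,0,-0.8,0,0,0,0],
    [0,0,-0.6,0,0,0,0],
    [0,0,-0.39,0,0,0,0],
    [0,0,0,0,0,0,0],
    [0,0,0,0,0,0,0]
  ]
}}

```text
clock: 19.0
tool_pos: [0.4778, 0.0295, 0.2125]
tcp_rot: [0.001, -0.589, 0.808, -0.001]
contact_force: [0.2, 0.1, -1.0]
gripper_width: 0.218
finger_force: 58.9
```

```bash
python3 - <<'E'
from h import *
np.set_printoptions(precision=3,suppress=True)
delta([.4685,.136,.16]); s=get_state();print(s['qpos'],s['clock'])
E
```

```text
pos [0.478 0.029 0.212] z [ 0.002 -0.    -1.   ] y [-0.952  0.305 -0.002] shift units [-1.971  0.829  1.049]
[-0.359  0.072  0.244  1.797 -0.018  1.273  2.721] 19.0
```

Emit:
{"method": "play_rows", "body": {
  "rows": [
    [0,0,0,-0.2,0.08,0,0],
    [0,0,0,-0.35,0.15,0,0],
    [0,0,0,-0.4,0.17,0,0],
    [0,0,0,-0.4,0.17,0,0],
    [0,0,0,-0.4,0.17,0,0],
    [0,0,0,-0.22,0.09,0,0],
    [0,0,0,0,0,0.25,0],
    [0,0,0,0,0,0.3,0],
    [0,0,0,0,0,0.3,0],
    [0,0,0,0,0,0.2,0],
    [0,0,0,0,0,0,0],
    [0,0,0,0,0,0,0],
    [0,0,0,0,0,0,0]
  ]
}}

```text
clock: 20.3
tool_pos: [0.4689, 0.1362, 0.1605]
tcp_rot: [0.001, -0.59, 0.807, -0.001]
contact_force: [0.3, 0.1, -1.0]
gripper_width: 0.218
finger_force: 58.8
```

```bash
cat > m.py <<'E'
from h import *
import sys
np.set_printoptions(precision=4,suppress=True)
zl=float(sys.argv[1]); g=np.array([float(a) for a in sys.argv[2:4]])
s=get_state();print(s['tool_pos'],s['clock'])
for cam in ["top","scene"]:
    p=capture(cam)
    print(cam,'centre',[(np.round(r['centre'],1),round(r['score'],2),pix2w(p,r['centre'],zl)) for r in spot_point(p,'lens_centre')[:3]])
    print('window',[(np.round(r['centre'],1),round(r['score'],2),pix2w(p,r['centre'],.063)) for r in spot_point(p,'window')[:2]])
    X,C=cloud(p); m=(np.hypot(X[:,0]-g[0],X[:,1]-g[1])<.055)&(abs(X[:,2]-zl)<.02);P=X[m]
    if m.sum()>20:
        c,r=cv2.minEnclosingCircle((P[:,:2]*1000).astype(np.float32)); A=np.c_[P[:,:2]-g,np.ones(len(P))]
        cf=np.linalg.lstsq(A,P[:,2],rcond=None)[0]
        print('pts',m.sum(),'circle',c,r,'median z',np.median(P[:,2]),'slopes',cf)
    u0,v0=map(int,w2pix(p,[g[0],g[1],.1]))
    print('crop origin',u0-50,v0-37)
    cv2.imwrite(f'pics/{sys.argv[4]}_{cam}.png',cv2.resize(p['color'][v0-37:v0+38,u0-50:u0+50],(800,600),interpolation=2))
E
python3 m.py .177 .5005 .237 f
```

```text
[0.4689 0.1362 0.1605] 20.3
top centre [(array([381. , 242.8]), 0.6, array([ 0.4501, -0.2944,  0.177 ])), (array([203.4, 224.4]), 0.58, array([0.5055, 0.2359, 0.177 ]))]
window []
pts 34 circle (491.2379150390625, 265.732421875) 21.868404388427734 median z 0.1804351082215857 slopes [-0.0134 -0.146   0.1847]
crop origin 157 191
scene centre [(array([323.5, 222.9]), 0.38, array([ 0.4823, -0.22  ,  0.177 ]))]
window [(array([244.1, 169.4]), 0.73, array([0.8093, 0.4467, 0.063 ])), (array([220.6, 204.8]), 0.54, array([0.5102, 0.2559, 0.063 ]))]
pts 94 circle (499.8050231933594, 237.83834838867188) 43.522281646728516 median z 0.1765902992284896 slopes [-0.0001  0.0277  0.1763]
crop origin 171 160
```

View pics/f_top.png

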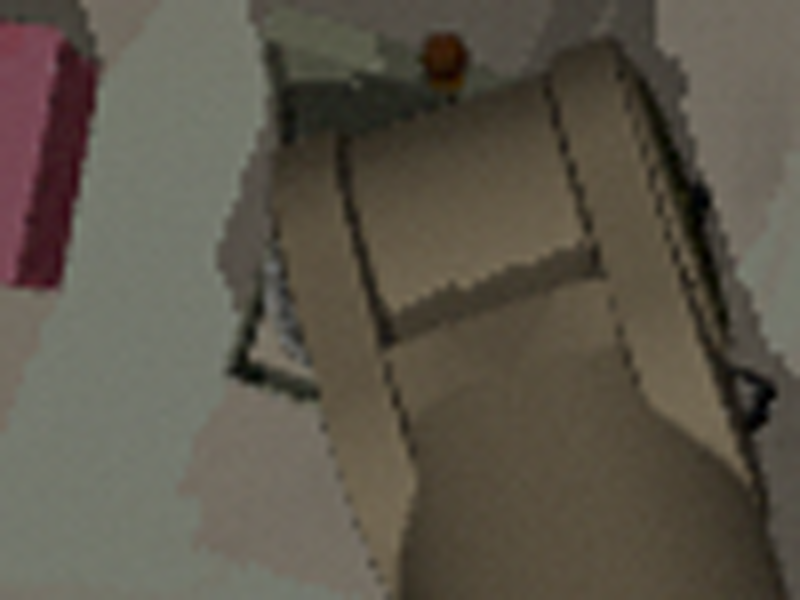

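View pics/f_scene.png

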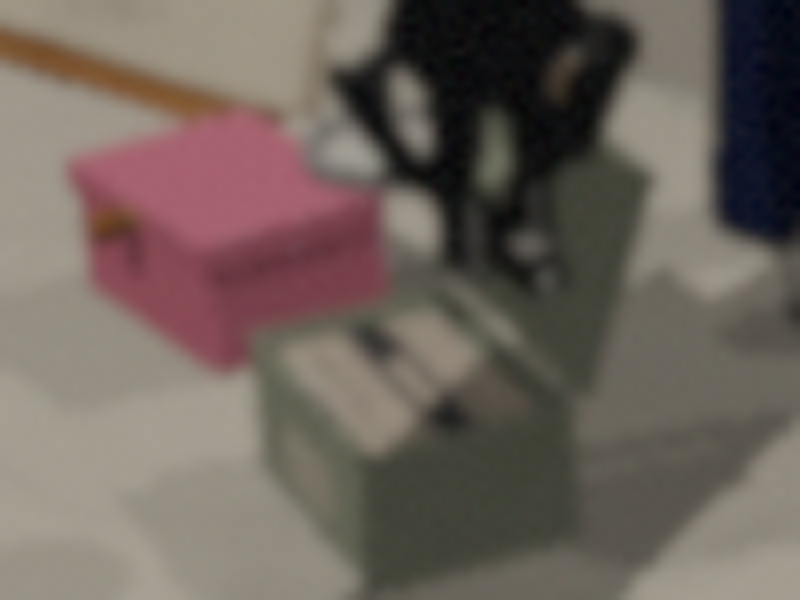

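The window shows under the lens at scene crop pixel (410,373). The ring's visible edge is at (310–385,115–190), partly behind the gripper.

```bash
python3 - <<'E'
from h import *
from scipy.optimize import least_squares
np.set_printoptions(precision=4,suppress=True)
p=capture("scene")
print('window scene',pix2w(p,[221.75,206.1],.063),'depth',pix2w(p,[221.75,206.1]))
ov=p['color'].copy()
for cam in ["scene","top"]:
    p=p if cam=="scene" else capture(cam)
    X,C=cloud(p)
    d=np.hypot(X[:,0]-.5013,X[:,1]-.2371)
    m=(d<.047)&(abs(X[:,2]-.177)<.014)&(d>.03);P=X[m]
    f=lambda q:np.hypot(P[:,0]-q[0],P[:,1]-q[1])-.038
    r=least_squares(f,[.5,.237],loss='soft_l1',f_scale=.003);print(cam,m.sum(),r.x,np.std(r.fun),P[:,2].mean(),P[:,:2].min(0),P[:,:2].max(0))
    A=np.c_[P[:,:2]-r.x,np.ones(len(P))];print(np.linalg.lstsq(A,P[:,2],rcond=None)[0])
    big=cv2.resize(p['color'],None,fx=8,fy=8,interpolation=2)
    for rad in (.031,.04):
      for a in np.linspace(0,2*np.pi,60):
        u=w2pix(p,[.5013+rad*np.cos(a),.2371+rad*np.sin(a),.177]); cv2.circle(big,(int(u[0]*8+4),int(u[1]*8+4)),1,(0,255,255),-1)
    u=w2pix(p,[.5013,.2371,.177]);cv2.circle(big,(int(u[0]*8+4),int(u[1]*8+4)),3,(0,0,255),-1)
    u=[int(a*8) for a in u]; cv2.imwrite(f'pics/g_{cam}.png',big[u[1]-220:u[1]+220,u[0]-380:u[0]+380])
a=cv2.imread('pics/g_scene.png');b=cv2.imread('pics/g_top.png');cv2.imwrite('pics/g.png',np.vstack([a[70:370],b[70:370]]))
E
```

```text
window scene [0.5061 0.2447 0.063 ] depth [0.5046 0.2428 0.0642]
scene 58 [0.5001 0.2348] 0.002551844126922794 0.1754576445102891 [0.4577 0.205 ] [0.529  0.2741]
[-0.0169  0.0467  0.1749]
top 31 [0.5019 0.2357] 0.0019297195264466741 0.17964068925595106 [0.4707 0.2603] [0.5096 0.2763]
[ 0.0118 -0.1334  0.1844]
```

View pics/g.png

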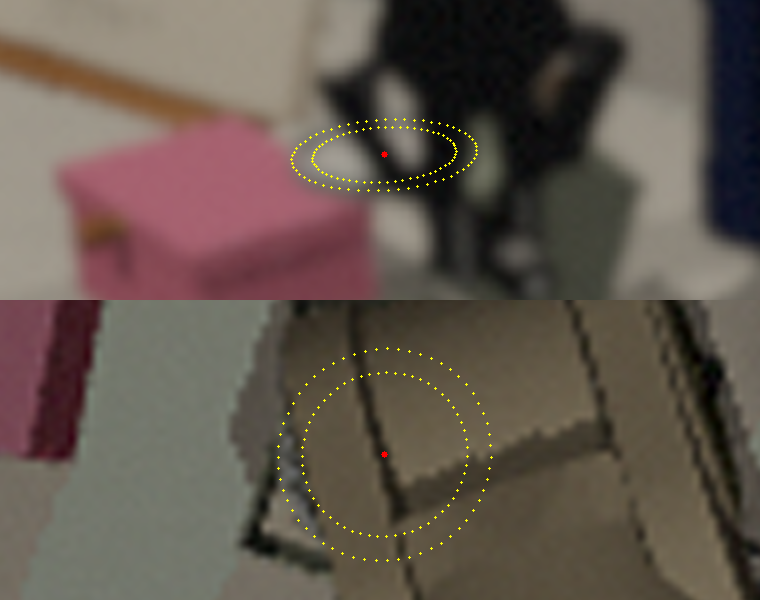

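Emit:
{"method": "play_rows", "body": {
  "rows": [
    [0,0,0,-0.03,0,0.1,0],
    [0,0,0,0,0,0.2,0],
    [0,0,0,0,0,0.25,0],
    [0,0,0,0,0,0.25,0],
    [0,0,0,0,0,0.18,0],
    [0,0,0,0,0,0.1,0],
    [0,0,0,0,0,0,0],
    [0,0,0,0,0,0,0],
    [0,0,0,0,0,0,0]
  ]
}}

```text
clock: 21.6
tool_pos: [0.4693, 0.1379, 0.1063]
tcp_rot: [0.001, -0.59, 0.807, -0.001]
contact_force: [0.1, -0.2, -1.1]
gripper_width: 0.223
finger_force: 58.8
```

```bash
python3 - <<'E'
from h import *
from scipy.optimize import least_squares
np.set_printoptions(precision=4,suppress=True)
s=get_state();print(s['tool_pos'],s['tcp_rot'],s['contact_force'],s['clock'],s['qpos'])
ps=[capture("scene") for _ in range(8)]
p=dict(ps[-1]); D=np.stack([q['depth'] for q in ps]).astype(float); D[D<=0]=np.nan
p['depth']=np.nan_to_num(np.nanmedian(D,0)); X,C=cloud(p)
c0=np.array([.5018,.2385]); e=np.array([.3057,.952]);f=np.array([.952,-.3057])
d=X[:,:2]-c0; a=d@e;b=d@f
m=(np.hypot(a,b)<.046)&(abs(X[:,2]-.123)<.012)
P=np.c_[a,b,X[:,2]][m]
q=least_squares(lambda k:k[0]+k[1]*P[:,0]+k[2]*P[:,1]-P[:,2],[.123,0,0],loss='soft_l1',f_scale=.002).x
print('disc',m.sum(),'z',q[0],'slope along handle',q[1],'across',q[2],'ext',np.percentile(P,[1,99],axis=0))
ring=P[np.hypot(P[:,0],P[:,1])>.028]
print('ring fit (along,across)',least_squares(lambda k:np.hypot(ring[:,0]-k[0],ring[:,1]-k[1])-.038,[0,0],loss='soft_l1',f_scale=.003).x,len(ring))
m=(a<-.06)&(a>-.15)&(abs(b)<.012)&(abs(X[:,2]-.125)<.02); P=np.c_[a,b,X[:,2]][m]; print('handle',m.sum(),np.round(P[::3],3).tolist()[:20])
u0,v0=map(int,w2pix(p,[.5,.237,.1]))
cv2.imwrite('pics/h.png',cv2.resize(p['color'][v0-37:v0+38,u0-50:u0+50],(800,600),interpolation=2))
E
```

```text
[0.4693 0.1379 0.1063] [ 0.001  -0.5904  0.8071 -0.0005] [ 0.0935 -0.158  -1.1303] 21.6 [-0.4773  0.1949  0.1409  1.9087 -0.0311  1.0377  2.5106]
disc 85 z 0.12493723196346586 slope along handle -0.02960659230576595 across 0.03436669158644136 ext [[-0.0348 -0.0408  0.1193]
 [ 0.0363  0.0223  0.1286]]
ring fit (along,across) [-0.0012  0.0004] 60
handle 78 [[-0.096, 0.009, 0.144], [-0.096, 0.008, 0.14], [-0.08, 0.008, 0.13], [-0.117, 0.01, 0.145], [-0.089, 0.007, 0.13], [-0.115, 0.01, 0.141], [-0.098, 0.003, 0.131], [-0.11, 0.009, 0.135], [-0.103, -0.003, 0.131], [-0.106, 0.007, 0.13], [-0.115, -0.011, 0.135], [-0.113, 0.0, 0.131], [-0.116, 0.01, 0.13], [-0.119, -0.002, 0.131], [-0.124, 0.006, 0.131], [-0.128, -0.007, 0.132], [-0.133, 0.002, 0.132], [-0.125, -0.009, 0.128], [-0.138, -0.004, 0.132], [-0.142, 0.005, 0.131]]<stdin>:7: RuntimeWarning: All-NaN slice encountered
```

View pics/h.png

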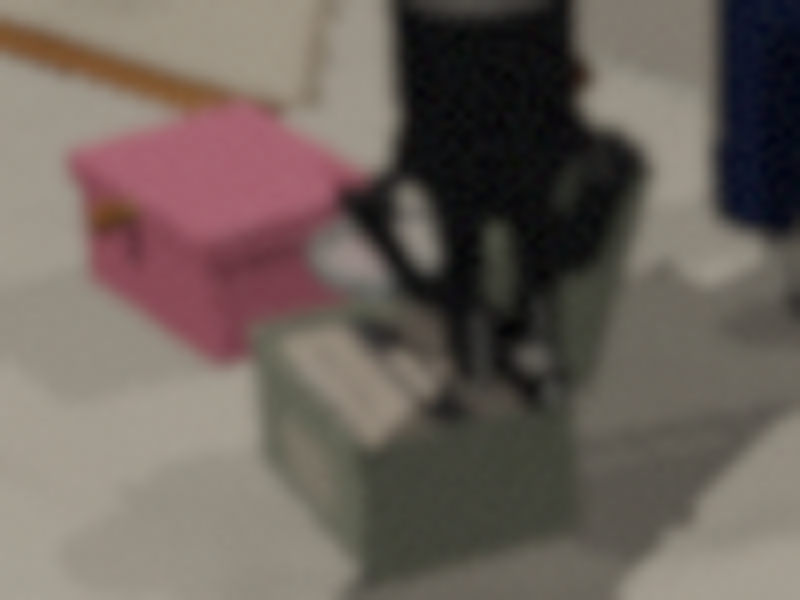

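The lens is level and about 60 mm above the window, centred to within 1–2 mm. The lid is still back (crop around (600,300)), so I hand in.

```bash
python3 -c "
from rig import *
print(hand_in())"
```

```text
the job is handed in; nothing more can be done
None
```

I opened the tin's lid right back, where it stays by itself. The job was handed in at about 22 s with the gripper still holding the lens level over the window, about 60 mm up and centred to within about 2 mm by camera and arm readings; no verdict came back.

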